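# Set the pasta sheeter's roller-gap lever to the red-marked notch

### The job

The pasta sheeter's rollers are still wide open; set its roller-gap lever to the notch with the red mark, the third from the open slot, for the next pass of dough. Draw the sprung lever out by its black knob until its index pin clears the teeth, swing it across, feel for that notch and ease the pin fully home in it: do not force the pin against the teeth or let the lever snap in. Leave the jars, the salt shaker and the wine bottle where they stand.

Things in the scene. Friction and masses are not known exactly. Their poses are not given: they have to be found in the camera images.
- pasta_machine: Slate-blue two-roller pasta sheeter, 200 long, 200 wide, 187 high, fixed. Origin under its middle; z up, x along the rollers away from the robot. Its front cheek (local x = -100 mm) carries the lever pivot at local (-100, 0, 78) mm, axis along x, and round it a pale steel arc (the sector) with dark teeth 14 mm proud; dots on its rim mark the notches: one red, others black.
- gap_lever (a joint): Swing of the lever about the pivot, rad: 0 straight up, positive to the right (local -y). Stays where left; starts in the long open slot, at -1.0 to -0.68; range -1.12 to 0.70. Notches are 0.30 apart; the red (third of four) is nominally at 0.28, but the sector is clamped up to 0.10 to either side of that, differently each time and not reported: seen by the dots or found by feel.
- lever_pull (a joint): How far the sprung lever is drawn out, rad, hinged at the pivot 22 mm in front of the cheek. 0 = pin fully home; about 0.07 = pin tip resting on a tooth; 0.09 and more = clear; 0.18 = stop. At the knob 0.1 rad is 13.5 mm, and the spring pulls in with 3 N (home) to 8 N (stop).
- knob (a point): Centre of the lever's black ball knob, 29 mm across, standing out from the lever towards the robot on a 11 mm stalk: 135 mm from the pivot along the lever and 55 mm in front of the cheek. Site axes turn with the lever: x inward, z along the lever.
- spice_jar: Spice jar with yellow lid, 42 across, 96 high, loose; origin under its middle.
- salt_shaker: White salt shaker, 44 across, 90 high, loose; origin under its middle.
- brown_jar: Brown stoneware jar with black lid, 72 across, 87 high, loose; origin under its middle.
- wine_bottle: Wine bottle with pink label, 75 across, 298 high, loose; origin under its middle. Cartons up to 260 high and a pan stand behind and to the right of it.
- index_pin: Steel index pin on the lever's back, 6 mm across, round-ended, pointing in at the sector 90 mm from the pivot. Origin where its axis meets the lever bar, x along the pin; tip at x = 15.5 mm. Notches are 9 mm wide and take 8 mm of the pin; between them are flat-topped teeth 18 mm wide.

How it is judged (in metres and radians):
On the way:
1. the lever is drawn out so that its pin is clear of the sector (value of joint lever_pull above 0.085 rad), for 0.2 s.
At the end, for the whole second after the job is handed in: The pin is fully home in the red-marked notch (lever drawn out less than 0.02 rad, at a swing between 0.13 and 0.43 rad, where only that notch can lie), the lever is at rest and released, and the two jars, the salt shaker and the wine bottle stand within 20 mm of where they were (value of joint gap_lever between 0.13 and 0.43 rad and value of joint lever_pull below 0.02 rad and velocity of joint gap_lever between -0.05 and 0.05 rad/s and distance of each of spice_jar, salt_shaker, brown_jar, wine_bottle from where it was at the start of the episode below 0.02 m); the robot touches nothing.
It fails at once if the lever snaps in (closing at over 5 rad/s, as when let go while drawn out) (velocity of joint lever_pull below -5 rad/s).
It fails at once if the pin is forced against the teeth with over 40 N (contact force between index_pin and anything else above 40 N).
It fails at once if a jar, the salt shaker or the wine bottle is tipped over (angle between any of spice_jar, salt_shaker, brown_jar, wine_bottle's own z axis and vertical above 0.3 rad).
It also fails if it takes over 61 s, if anything falls off the work surface, if the arm or the gripper's body presses on something with over 40 N, if the wrist force passes 120 N, or if a joint passes its speed limit or range.

### The arm

A 7-joint arm with a two-finger parallel gripper is mounted at the origin on a cart in front of the work surface, level with it; the furniture and walls round the work are solid. World frame = base frame: x ahead of the robot, y to its left, z up, the work surface at z = 0. Lengths are in mm, angles in rad, forces in N, time in s.
With the tool pointing down it reaches from about 425 to 825 mm from the base axis. Payload 3.6 kg.
Tool frame: the origin (TCP) lies at the very end of the fingers, on their centre line; the grasp point (between the pads) lies 19 mm behind it; z points along the fingers, y is the direction in which the jaws open and shut (so a half turn about z gives the same grasp; the last joint's range is limited). The gripper opens to 93 mm and grips with 3 to 60 N. Pads are 15 mm wide; open, the fingers measure 128 mm over their backs; the gripper's body (75 mm by 188 mm) begins 65 mm behind the grasp point.
Start: joints at [1.26, 0.615, -0.013, 1.423, 0.008, 1.103, -0.04], TCP at [182.64, -623.781, 193.84] pointing down, gripper open.
Joint ranges: [-3.12, 3.12], [-0.3, 2.06], [-1.34, 1.32], [0.26, 2.42], [-1.36, 4.5], [0.01, 1.98], [-2.84, 2.84]. Speed limits (rad/s): [2.79, 2.79, 3.14, 3.14, 3.14, 3.14, 3.14].

### API

Orientations are given as a unit quaternion [w, x, y, z].
In Python, from workcell import ctrl, capture, get_calibration, order gives the robot as it stands.
- The arm moves only by the tool drive_tool, never from a script. Its argument "targets" is a list of rows, each a list of 3 entries, a list of its own where there are three numbers: the opening in per cent of the stroke, from 0 (shut) to 100 (fully open), then the shift along the tool's x, y, z in mm, then the turn, a rotation vector about the tool's x, y, z in rad. In form: [[hand, [x, y, z], [wx, wy, wz]], ...]. A call has 1 to 10 rows; each row is the pose to reach, as a shift and turn from the pose measured when the call began, along the tool's axes at that moment; what a row does not reach only later rows make up. A row lasts 1/12 s, in which the tool goes at most 41.7 mm and 7.16 degrees, less where a joint would pass 70% of its speed; a pose out of reach is approached as far as the arm can. A call with a gripper value outside its range is refused whole. The fingers move at their own pace and stop on an object; "grip_force" is the grip in N (left out, the last holds). Time passes only in rows, so rows that repeat a pose let the fingers close. It gives the time, the measured TCP pose, the force and the opening at its end, in the units of the state.
- ctrl.observe(): the state, without advancing time (a new reading comes with each control period).
- capture(name): name is "side" or "top"; returns the picture (480x640x3 uint8, red, green, blue); there is no depth.
- get_calibration(name): a dict with "camera_matrix" (3x3 intrinsics, pixels), "pose" (4x4, takes a point from camera to world coordinates). Camera axes: x right, y down, z forward; pixel columns grow to the right and rows downward; lengths in mm; the calibration is good to about 2 mm. A picture is of the moment at which its call begins. get_calibration takes no time and is no camera call.
- order.close_job(): hands the job in, once; it reports no verdict.
The state is a dict: "time_s": time; "qpos": joint angles; "qd": joint speeds; "tau": joint torques, N m; "tcp_pos": TCP position; "eef_rot": TCP orientation; "wrist_force": force on the tool from outside, world axes, zero at the start; "torque": the same for the moment, N m; "grip_width": finger opening in mm.
Only numpy, scipy, OpenCV 4.12 (cv2) and the standard library are available. Lean on these libraries where they do the work, as an engineer would, in place of code of your own. Each camera call takes 0.05 s, during which the arm holds its last target. There are 200 camera calls.

## Working session

There is one attempt and no reset: what is moved stays moved. The work goes in short steps, Python scripts to look and compute and a tool call to move; the robot and the scene stay as the last step left them, time stands still between calls to the robot, and variables do not carry over. Pictures are saved under pics/ and viewed, about 8 in all and at most 12, crops included, and the job is handed in when it is done.

Besides the shell and the picture viewer there is one more tool, called after "Call:" as name(argument=value, ...), one argument or row to a line, values as JSON. drive_tool: Moves the arm, as the interface text tells. Its arguments: {"type":"object","properties":{"targets":{"type":"array","items":{"type":"array"}},"grip_force":{"type":"number"}},"required":["targets"]}

```bash
ls; mkdir -p pics; python3 - <<'E'
from workcell import ctrl,capture,get_calibration
import cv2,numpy as np
np.set_printoptions(precision=4,suppress=True)
for n in("side","top"):
    im=capture(n); cv2.imwrite(f"pics/{n}0.png",im[:,:,::-1])
    c=get_calibration(n); print(n,np.array(c["camera_matrix"]),np.array(c["pose"]))
print(ctrl.observe())
E
```

```text
pics
side [[449.5588   0.     319.2687]
 [  0.     449.5588 241.9002]
 [  0.       0.       1.    ]] [[  -0.9786   -0.1073    0.1754  326.4783]
 [  -0.2052    0.4585   -0.8647 1088.0417]
 [   0.0124   -0.8822   -0.4707  613.9153]
 [   0.        0.        0.        1.    ]]
top [[534.0061   0.     317.9405]
 [  0.     534.0061 250.8944]
 [  0.       0.       1.    ]] [[   0.3005   -0.9125    0.2776  279.2185]
 [  -0.9538   -0.2897    0.08    141.4471]
 [   0.0074   -0.2889   -0.9573 1065.9667]
 [   0.        0.        0.        1.    ]]
{'time_s': 0.1, 'qpos': array([ 1.2595,  0.6158, -0.0126,  1.4248,  0.0081,  1.1034, -0.0404]), 'qd': array([ 0.0007, -0.0016, -0.0001, -0.003 ,  0.0004, -0.0005, -0.0009]), 'tau': array([  0.0017, -46.0042,   0.2102, -16.6245,  -0.0612,   0.0169,
         0.0001]), 'tcp_pos': array([ 182.4073, -623.0762,  192.8109]), 'eef_rot': array([-0.0011,  0.9899,  0.1419, -0.0002]), 'wrist_force': array([-0.0828, -0.1532,  0.9004]), 'torque': array([ 0.0284,  0.0017, -0.0085]), 'grip_width': 92.7511004475314}
```

View pics/side0.png

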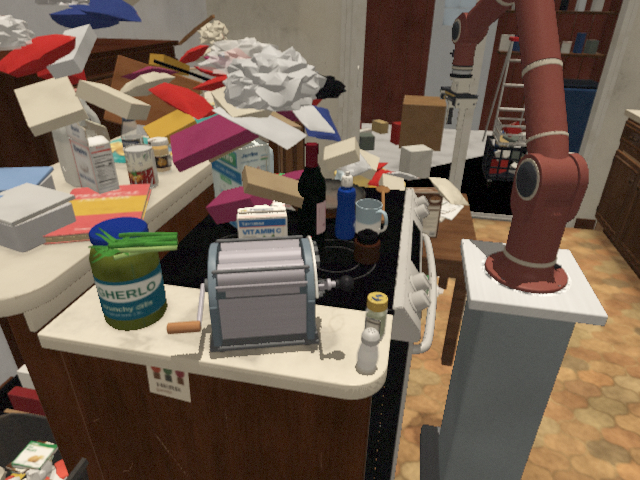

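View pics/top0.png

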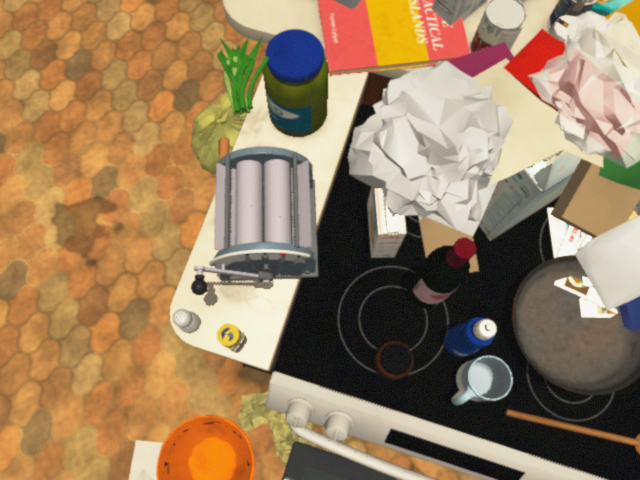

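The side view shows the sheeter near (262,290) with its knob at (346,284). The top view shows it at (265,210) with the knob at (199,287), the salt shaker at (185,320), the spice jar at (230,335), the brown jar at (395,360) and the bottle at (440,275). I'll zoom in next.

```bash
python3 - <<'E'
import cv2,numpy as np
t=cv2.imread("pics/top0.png")[140:360,165:335]; s=cv2.imread("pics/side0.png")[220:385,190:400]
t=cv2.resize(t,None,fx=2.7,fy=2.7,interpolation=cv2.INTER_CUBIC)
cv2.imwrite("pics/topz.png",cv2.resize(cv2.imread("pics/top0.png")[230:350,165:325],None,fx=5,fy=5,interpolation=cv2.INTER_CUBIC))
cv2.imwrite("pics/sidez.png",cv2.resize(s,None,fx=3.6,fy=3.6,interpolation=cv2.INTER_CUBIC))
E
```

```text
(no output)
```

View pics/topz.png

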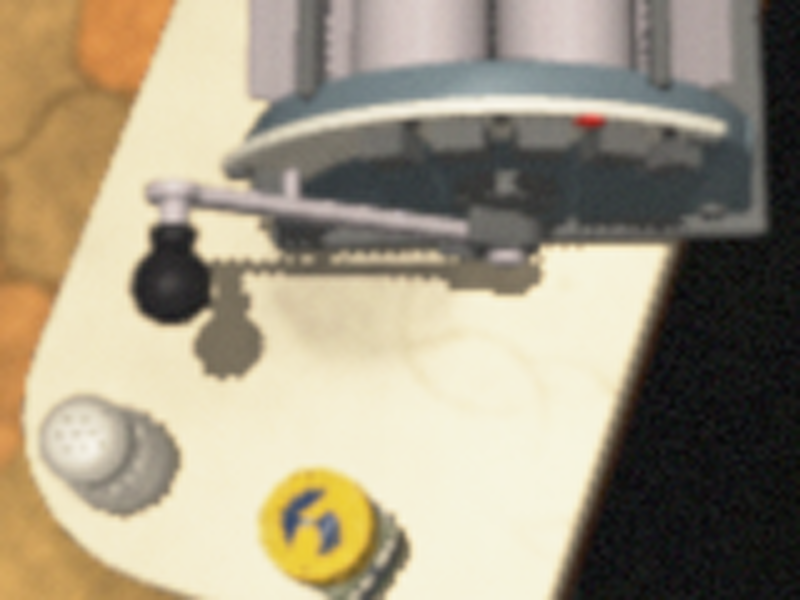

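View pics/sidez.png

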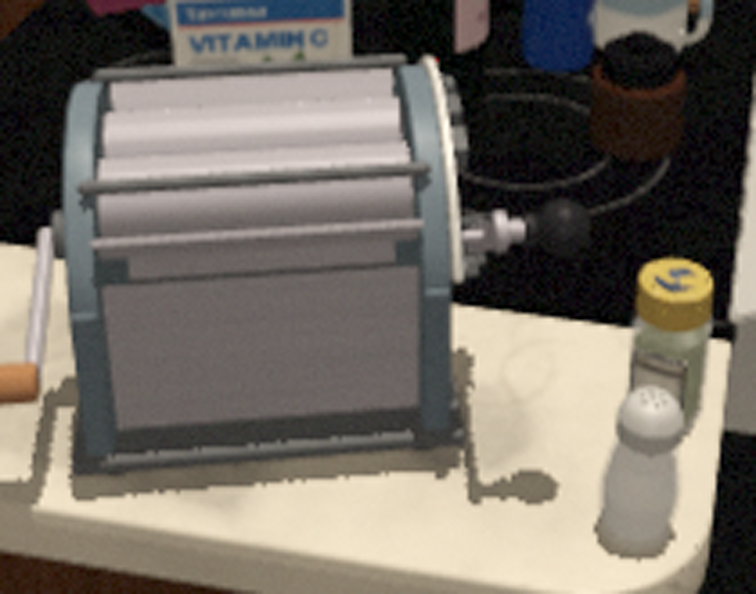

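```bash
cat > h.py <<'E'
import cv2,numpy as np
from workcell import ctrl,capture,get_calibration
np.set_printoptions(precision=3,suppress=True)
def ray(n,uv):
    c=get_calibration(n);K=np.array(c["camera_matrix"]);P=np.array(c["pose"])
    d=P[:3,:3]@np.linalg.solve(K,[*uv,1.]); return P[:3,3],d/np.linalg.norm(d)
def onz(n,uv,z):
    o,d=ray(n,uv); return o+d*(z-o[2])/d[2]
def tri(a,b):
    (o1,d1),(o2,d2)=ray("top",a),ray("side",b)
    s=np.linalg.lstsq(np.c_[d1,-d2],o2-o1,rcond=None)[0]
    p,q=o1+s[0]*d1,o2+s[1]*d2; return (p+q)/2,np.linalg.norm(p-q)
def proj(n,p):
    c=get_calibration(n);K=np.array(c["camera_matrix"]);P=np.linalg.inv(np.array(c["pose"]))
    q=K@(P[:3,:3]@np.asarray(p,float)+P[:3,3]); return q[:2]/q[2]
E
python3 - <<'E'
from h import *
def blob(n,lo,hi,x0,y0,x1,y1):
    im=cv2.imread(f"pics/{n}0.png")[y0:y1,x0:x1]; m=cv2.inRange(im,lo,hi)
    k,l,s,c=cv2.connectedComponentsWithStats(m); i=1+s[1:,4].argmax(); return c[i]+[x0,y0],s[i]
print("knobT",blob("top",(0,0,0),(55,55,55),188,272,212,297))
print("knobS",blob("side",(0,0,0),(70,70,70),335,270,360,298))
k=tri((199,285.5),(345.6,283.4)); print("knob",k)
for n,uv in [("side",(210.8,350.6)),("side",(319.2,342.2)),("top",(318.6,276.4))]: print("base",n,onz(n,uv,0),onz(n,uv,12))
print("jar",onz("top",(165+320/5,230+525/5),96),"salt",onz("top",(165+87/5,230+440/5),86))
print("lever end",tri((165+172/5,230+188/5),(190+513/3.6,220+228/3.6)))
im=cv2.imread("pics/top0.png")[245:270,245:310].astype(int); r=np.argwhere(im[:,:,2]-im[:,:,1]>70); print("red",r.mean(0)[::-1]+[245,245],len(r))
E
```

```text
knobT (array([199.185, 285.228]), array([  4,   4,  15,  18, 162], dtype=int32))
knobS (array([347.12, 283.54]), array([  0,   0,  25,  28, 689], dtype=int32))
knob (array([418.178, 395.844, 156.734]), np.float64(3.9820046123638426))
base side [671.023 458.672   0.   ] [664.288 470.974  12.   ]
base side [465.896 386.934   0.   ] [463.17  400.639  12.   ]
base top [536.551 212.823   0.   ] [533.655 212.02   12.   ]
jar [360.258 328.146  96.   ] salt [364.58  422.699  86.   ]
lever end (array([444.402, 405.45 , 160.315]), np.float64(10.751279629700738))
red [282.778 253.556] 9
```

```bash
cat > fit.py <<'E'
from h import *
from scipy.optimize import least_squares
def W(p,l):
    c,s=np.cos(p[2]),np.sin(p[2]); return np.array([p[0]+c*l[0]-s*l[1],p[1]+s*l[0]+c*l[1],l[2]])
def res(p):
    k=W(p,[-155,-135*np.sin(p[3]),78+135*np.cos(p[3])])
    r=[proj("top",k)-[199.2,285.2],proj("side",k)-[345.8,283.5]]
    for l,n,uv in [((100,100,0),"side",(210.8,350.6)),((-100,100,0),"side",(319.2,342.2)),((-100,-100,5),"top",(318.6,276.4))]:
        r.append((proj(n,W(p,l))-uv)*.5)
    r.append((proj("top",W(p,[-p[4],0,78]))-[266,281]))
    return np.concatenate(r)
f=least_squares(res,[600,335,.36,-.85,135],loss="soft_l1"); P=f.x
E
python3 - <<'E'
from fit import *
print(P,f.fun); 
k=W(P,[-155,-135*np.sin(P[3]),78+135*np.cos(P[3])]); print("knob",k,"piv",W(P,[-122,0,78]))
for R in (97,103,108):
  for d in (104,114):
    print(R,d,[proj("top",W(P,[-d,-R*np.sin(a),78+R*np.cos(a)])) for a in (-.32,-.02,.28,.58)])
E
```

```text
[599.519 336.6     0.301  -0.952 125.985] [-0.296  1.089 -1.638 -0.226  1.006  0.727 -2.85   2.203  0.111  0.464
  0.449  0.014]
knob [418.898 395.757 156.273] piv [482.991 300.471  78.   ]
97 104 [array([244.885, 256.25 ]), array([261.   , 255.568]), array([277.698, 256.278]), array([293.07 , 258.286])]
97 114 [array([244.632, 261.769]), array([260.796, 261.111]), array([277.547, 261.802]), array([292.968, 263.746])]
103 104 [array([243.391, 255.326]), array([260.602, 254.592]), array([278.44 , 255.356]), array([294.836, 257.51 ])]
103 114 [array([243.132, 260.875]), array([260.395, 260.168]), array([278.29, 260.91]), array([294.739, 262.997])]
108 104 [array([242.133, 254.548]), array([260.266, 253.77 ]), array([279.064, 254.579]), array([296.322, 256.858])]
108 114 [array([241.868, 260.122]), array([260.057, 259.372]), array([278.915, 260.158]), array([296.228, 262.366])]
```

```bash
cat >> fit.py <<'E'
def knob(q,pull=0,P=P):   # knob centre, lever hinged 22 mm before the cheek
    r=135*np.cos(pull)-33*np.sin(pull)*0; o=33*np.cos(pull)+135*np.sin(pull); r=135*np.cos(pull)-33*np.sin(pull)
    return W(P,[-122-o,-r*np.sin(q),78+r*np.cos(q)])
from scipy.spatial.transform import Rotation as Ro
def tool():
    s=ctrl.observe(); q=s["eef_rot"]; R=Ro.from_quat([q[1],q[2],q[3],q[0]]); return s,np.array(s["tcp_pos"]),R
def shift(targets):
    s,p,R=tool(); return [R.inv().apply(np.asarray(t,float)-p).round(1) for t in targets]
E
python3 - <<'E'
from fit import *
print("bottle",onz("top",(462,251),298), "brown",onz("top",(395,360),87))
print("knob0",knob(P[3]),"end",knob(.35,.1),knob(0,.1))
s,p,R=tool(); print(R.as_matrix())
print(shift([(350,-500,350),(470,-250,350),(480,60,350),(400,330,350),(419,396,260)]))
E
```

```text
bottle [567.411  -1.079 298.   ] brown [408.981  28.841  87.   ]
knob0 [418.898 395.757 156.273] end [452.062 243.841 201.087] [438.756 286.756 209.031]
[[ 0.96   0.281 -0.001]
 [ 0.281 -0.96   0.002]
 [-0.    -0.002 -1.   ]]
[array([ 195.4,  -71.4, -157. ]), array([ 380.8, -277.6, -156.6]), array([ 477.5, -572.3, -155.9]), array([ 476.6, -853.9, -155.3]), array([ 513.4, -911.7,  -65.1])]
```

Call:
drive_tool(
  targets=[
    [100, [20, -5, -40], [0, 0, 0]],
    [100, [50, -15, -75], [0, 0, 0]],
    [100, [85, -30, -105], [0, 0, 0]],
    [100, [120, -45, -130], [0, 0, 0]],
    [100, [155, -58, -150], [0, 0, 0]],
    [100, [190, -72, -157], [0, 0, 0]],
    [100, [215, -100, -157], [0, 0, 0]],
    [100, [240, -128, -157], [0, 0, 0]],
    [100, [265, -156, -157], [0, 0, 0]],
    [100, [290, -184, -157], [0, 0, 0]],
  ],
)

```text
time_s: 0.93
tcp_pos: [410.1, -362.6, 349.9]
eef_rot: [-0.002, 0.99, 0.143, -0.0]
wrist_force: [0.5, -0.1, 0.3]
grip_width: 92.9
```

Call:
drive_tool(
  targets=[
    [100, [28, -28, 0], [0, 0, 0]],
    [100, [56, -56, 0], [0, 0, 0]],
    [100, [80, -86, 0], [0, 0, 0]],
    [100, [92, -122, 0], [0, 0, 0]],
    [100, [103, -160, 0], [0, 0, 0]],
    [100, [114, -198, 0], [0, 0, 0]],
    [100, [125, -236, 0], [0, 0, 0]],
    [100, [136, -274, 0], [0, 0, 0]],
    [100, [147, -312, 0], [0, 0, 0]],
    [100, [158, -350, 0], [0, 0, 0]],
  ],
)

```text
time_s: 1.77
tcp_pos: [462.0, 19.6, 350.9]
eef_rot: [-0.002, 0.99, 0.143, -0.0]
wrist_force: [0.1, 0.8, -0.9]
grip_width: 93.4
```

```bash
python3 - <<'E'
from fit import *
print(ctrl.observe()["qpos"]); print(shift([(430,200,340),(400,330,330),(419,396,250)]))
E
```

```text
[ 0.137  0.2   -0.281  1.65   0.054  1.3   -1.438]
[array([  20.2, -182.1,   11.5]), array([  28.1, -315.3,   21.9]), array([  65., -373.,  102.])]
```

Call:
drive_tool(
  targets=[
    [100, [4, -38, 0], [0, 0, 0]],
    [100, [8, -76, 0], [0, 0, 0]],
    [100, [13, -114, 4], [0, 0, 0]],
    [100, [17, -150, 8], [0, 0, 0]],
    [100, [20, -185, 12], [0, 0, 0]],
    [100, [24, -223, 15], [0, 0, 0]],
    [100, [26, -261, 18], [0, 0, 0]],
    [100, [28, -298, 22], [0, 0, 0]],
    [100, [38, -330, 40], [0, 0, 0]],
    [100, [52, -355, 70], [0, 0, 0]],
  ],
)

```text
time_s: 2.6
tcp_pos: [410.5, 379.9, 284.3]
eef_rot: [-0.004, 0.989, 0.145, 0.002]
wrist_force: [1.3, -0.0, 0.0]
grip_width: 93.0
```

```bash
python3 - <<'E'
from fit import *
k=knob(P[3]); s,p,R=tool(); print(s["qpos"],s["time_s"])
print(shift([k+[0,0,60],k+[0,0,-17]]), "yaw err",P[2]-np.arctan2(*R.as_matrix()[[1,0],0]))
E
```

```text
[-0.485  0.422 -0.455  1.546  0.19   1.21  -2.251] 2.6
[array([ 12.2, -12.2,  68.2]), array([ 11.8, -11.6, 145.2])] yaw err 0.010419436879977872
```

Call:
drive_tool(
  targets=[
    [100, [8, -8, 30], [0, 0, 0]],
    [100, [12, -12, 58], [0, 0, 0]],
    [100, [12, -12, 75], [0, 0, 0]],
    [100, [12, -12, 75], [0, 0, 0]],
  ],
)

```text
time_s: 2.93
tcp_pos: [416.6, 393.2, 204.4]
eef_rot: [-0.001, 0.989, 0.145, -0.002]
wrist_force: [-1.2, -0.5, -0.3]
grip_width: 93.0
```

```bash
python3 - <<'E'
from fit import *
t,s=capture("top"),capture("side")
a=cv2.resize(t[220:345,150:310,::-1],None,fx=2.5,fy=2.5,interpolation=cv2.INTER_CUBIC)
b=cv2.resize(s[190:315,270:430,::-1],None,fx=2.5,fy=2.5,interpolation=cv2.INTER_CUBIC)
cv2.imwrite("pics/c1.png",np.hstack([a,b])); st,p,R=tool(); print(p,proj("side",p),proj("top",p))
E
```

```text
[418.601 395.246 209.149] [345.505 258.392] [192.514 279.31 ]
```

View pics/c1.png

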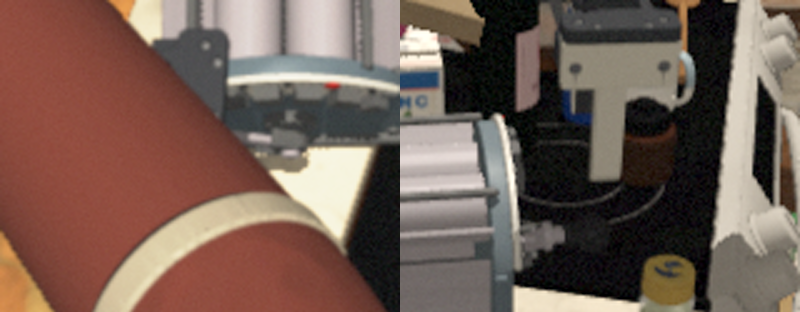

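The left half shows the arm covering the knob in the top view, with the red dot still visible at crop (333,85). In the side half the near fingertip is at crop (605,182), px (352,263), above the knob at crop (588,236), px (345,284).

```bash
python3 - <<'E'
from fit import *
s,p,R=tool(); 
for d in (-46.5,-55,-64): print(d,proj("side",p+R.apply([0,d,0])))
k=knob(P[3]);print(proj("side",k),shift([k+[0,0,-17]]))
E
```

```text
-46.5 [349.194 271.947]
-55 [349.911 274.584]
-64 [350.687 277.433]
[344.162 283.274] [array([ 0.2,  0.1, 69.9])]
```

```bash
python3 - <<'E'
from fit import *
s=capture("side")
b=cv2.resize(s[225:300,315:390,::-1],None,fx=7,fy=7,interpolation=cv2.INTER_CUBIC)
b=(255*(b/255.)**.45).astype(np.uint8)
cv2.imwrite("pics/c2.png",b); print(tool()[1])
E
```

```text
[419.158 395.853 210.375]
```

View pics/c2.png

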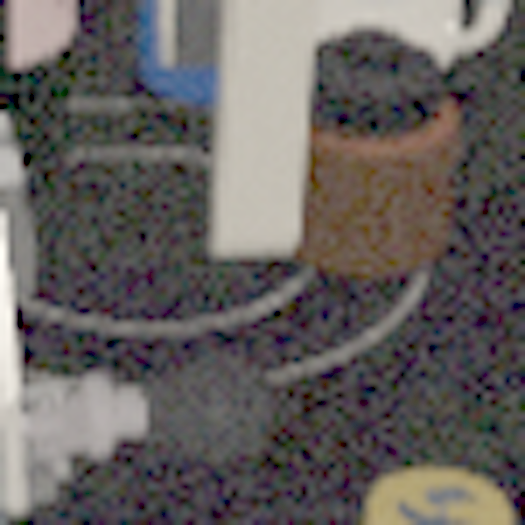

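The crop shows the light fingertip ending at px (351.7,261.4), while I predicted row 275 or so. The ball is at (345.3,282.9). I'll part-close the fingers in the air and measure the tip again to explain the difference.

Call:
drive_tool(
  targets=[
    [50, [0, 0, 0], [0, 0, 0]],
    [50, [0, 0, 0], [0, 0, 0]],
    [50, [0, 0, 0], [0, 0, 0]],
    [50, [0, 0, 0], [0, 0, 0]],
    [50, [0, 0, 0], [0, 0, 0]],
    [50, [0, 0, 0], [0, 0, 0]],
  ],
  grip_force=10,
)

```text
time_s: 3.58
tcp_pos: [419.2, 395.8, 210.6]
eef_rot: [-0.005, 0.99, 0.144, 0.003]
wrist_force: [1.1, -0.0, -0.1]
grip_width: 57.7
```

```bash
cat > tip.py <<'E'
from fit import *
s=capture("side"); st,p,R=tool()
g=cv2.GaussianBlur(s,(3,3),0).min(2); m=(g>110).astype(np.uint8); m[:, :338]=0; m[:,372:]=0; m[:210]=0;m[300:]=0
k,l,S,c=cv2.connectedComponentsWithStats(m)
for i in range(1,k):
    if S[i,4]>60: 
        ys,xs=np.where(l==i); print("light",S[i],"lowest",ys.max(),xs[ys>ys.max()-3].mean())
w=st["grip_width"]/2
print(p,w*2,"TCP",proj("side",p),"near in/out",proj("side",p+R.apply([0,-w,0])),proj("side",p+R.apply([0,-w-17.5,0])),"far",proj("side",p+R.apply([0,w,0])))
cv2.imwrite("pics/last.png",cv2.resize(s[215:305,310:400,::-1],None,fx=6,fy=6,interpolation=cv2.INTER_CUBIC))
E
python3 tip.py
```

```text
light [338 210  34  44 799] lowest 253 349.1
[419.189 395.83  210.527] 53.70179624964515 TCP [345.16  257.848] near in/out [347.231 265.478] [348.651 270.705] far [343.207 250.655]
```

```bash
python3 - <<'E'
from fit import *
st,p,R=tool()
for dz in (-84,-110,-140):
    print(dz,[proj("top",p+R.apply([a,94,dz])).round(1) for a in(-37.5,37.5)])
    print("  side",[proj("side",p+R.apply([a,-94,dz])).round(1) for a in(-37.5,37.5)])
t,s=capture("top"),capture("side")
a=cv2.resize(t[200:300,180:300,::-1],None,fx=4,fy=4,interpolation=cv2.INTER_CUBIC)
b=cv2.resize(s[170:300,310:390,::-1],None,fx=4,fy=4,interpolation=cv2.INTER_CUBIC)
b=cv2.resize(b,(b.shape[1]*400//b.shape[0]*1,400)); cv2.imwrite("pics/c3.png",(255*(np.hstack([a,b])/255.)**.5).astype(np.uint8))
E
```

```text
-84 [array([241.9, 291.4]), array([244.7, 242.9])]
  side [array([380.3, 239.7]), array([331.4, 240.8])]
-110 [array([239.8, 287.6]), array([242.7, 237.6])]
  side [array([381.7, 224.3]), array([331.9, 225.3])]
-140 [array([237. , 282.8]), array([240.1, 231.1])]
  side [array([383.3, 205.8]), array([332.6, 206.7])]
```

View pics/c3.png

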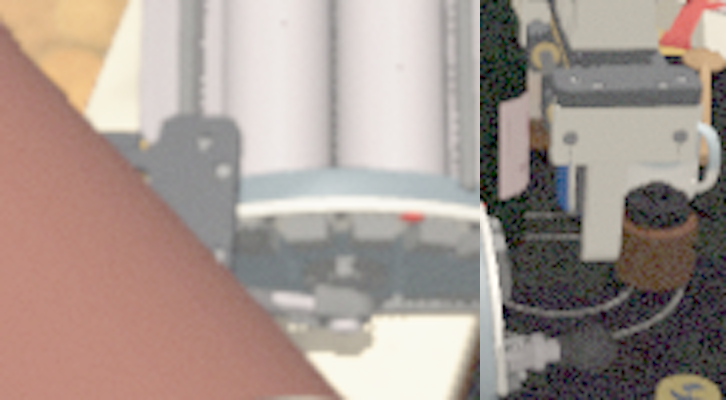

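The body's lower edge in the side view (row 222, predicted 240) and the fingertip both sit about 26 mm higher than the model says. The top view agrees laterally, with the plate edge at column 240. I'll descend in stages and check against the image.

Call:
drive_tool(
  targets=[
    [70, [0, 0, 15], [0, 0, 0]],
    [70, [0, 0, 30], [0, 0, 0]],
    [70, [0, 0, 45], [0, 0, 0]],
    [70, [0, 0, 58], [0, 0, 0]],
    [70, [0, 0, 70], [0, 0, 0]],
    [70, [0, 0, 70], [0, 0, 0]],
    [70, [0, 0, 70], [0, 0, 0]],
  ],
)

```text
time_s: 4.32
tcp_pos: [419.2, 396.3, 140.0]
eef_rot: [-0.004, 0.989, 0.144, 0.002]
wrist_force: [-0.4, 0.3, 0.9]
grip_width: 65.0
```

```bash
python3 tip.py; python3 - <<'E'
from fit import *
k=knob(P[3])
for z in (0,-19): print([proj("side",k+[0,0,z]+np.array([-.287,.958,0])*d).round(1) for d in (0,32.5,50)])
print(ctrl.observe()["wrist_force"])
E
```

```text
light [338 210  34  19 447] lowest 228 368.7857142857143
light [338 248  34  42 684] lowest 289 347.625
[419.558 396.857 140.748] 65.23983244170734 TCP [343.399 290.545] near in/out [345.77  300.666] [347.114 306.398] far [341.185 281.098]
[array([344.2, 283.3]), array([346.6, 293.3]), array([348., 299.])]
[array([343.8, 291.8]), array([346.2, 302. ]), array([347.5, 307.9])]
[0.138 0.368 0.514]
```

View pics/last.png

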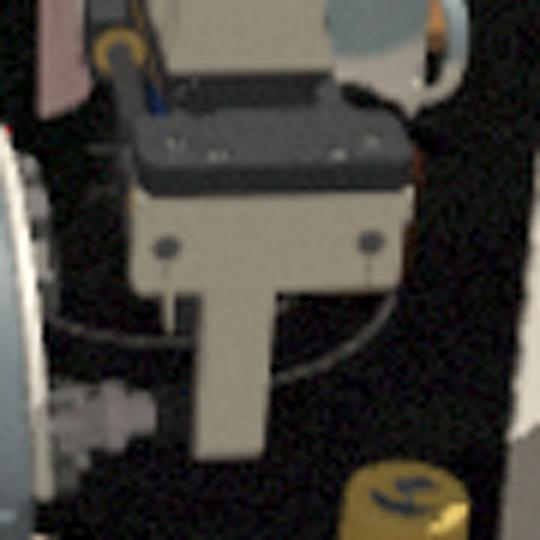

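The fingertip's light end is at crop (228,458), px (348,291). Allowing for parallax that is about level with the ball centre, still some 25 mm too high, but the finger lines up with the ball along x. I'll go down 25 mm more, then look.

Call:
drive_tool(
  targets=[
    [70, [0, 0, 9], [0, 0, 0]],
    [70, [0, 0, 18], [0, 0, 0]],
    [70, [0, 0, 25], [0, 0, 0]],
    [70, [0, 0, 25], [0, 0, 0]],
    [70, [0, 0, 25], [0, 0, 0]],
  ],
)

```text
time_s: 4.78
tcp_pos: [419.4, 396.8, 115.1]
eef_rot: [-0.005, 0.989, 0.144, 0.002]
wrist_force: [0.2, 0.6, 0.4]
grip_width: 65.0
```

```bash
python3 tip.py; python3 -c "
from fit import *
print(ctrl.observe()['wrist_force'])"
```

```text
light [338 210  34  30 754] lowest 239 348.91803278688525
light [338 262  34  38 635] lowest 299 347.0
[419.597 397.171 115.599] 65.20982364932614 TCP [342.85  301.714] near in/out [345.171 312.079] [346.485 317.949] far [340.682 292.028]
[-0.651  0.423  0.435]
```

Call:
drive_tool(
  targets=[
    [45, [0, 0, 3], [0, 0, 0]],
    [40, [0, 0, 3], [0, 0, 0]],
    [36, [0, 0, 3], [0, 0, 0]],
    [34, [0, 0, 3], [0, 0, 0]],
    [32, [0, 0, 3], [0, 0, 0]],
    [30, [0, 0, 3], [0, 0, 0]],
    [28, [0, 0, 3], [0, 0, 0]],
    [26, [0, 0, 3], [0, 0, 0]],
    [26, [0, 0, 3], [0, 0, 0]],
    [26, [0, 0, 3], [0, 0, 0]],
  ],
  grip_force=15,
)

```text
time_s: 5.67
tcp_pos: [419.7, 397.2, 112.7]
eef_rot: [-0.005, 0.989, 0.145, 0.003]
wrist_force: [0.0, -0.4, 1.1]
grip_width: 28.0
```

```bash
sed -i 's/m\[300:\]/m[315:]/' tip.py; python3 tip.py; python3 -c "
from fit import *
s=ctrl.observe();print(s['wrist_force'],s['grip_width'],s['tcp_pos'],s['time_s'])"
```

```text
light [338 210  34  31 756] lowest 240 349.6849315068493
light [338 264  34  33 580] lowest 296 345.2
light [338 308  31   7 161] lowest 314 351.3170731707317
[419.721 397.14  112.667] 27.8871551145471 TCP [342.731 302.967] near in/out [343.699 307.324] [344.956 312.978] far [341.79  298.734]
[0.787 0.24  0.762] 27.8871551145471 [419.721 397.14  112.667] 5.7167
```

View pics/last.png

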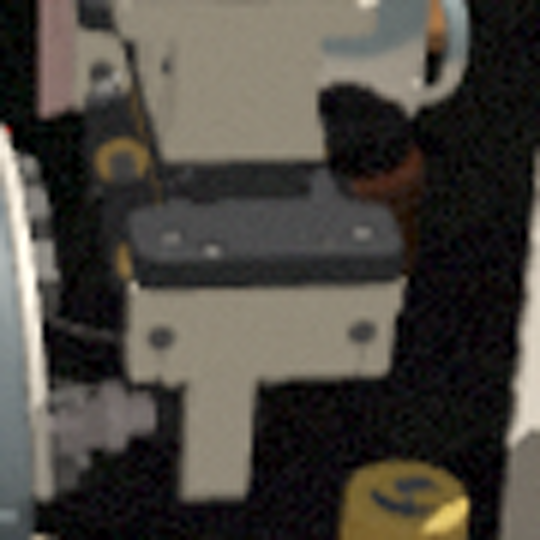

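The jaws have stopped at 27.9 mm. The finger covers the ball (crop about (212,408)) and its tip extends below it to (215,498). I'll firm up the grip and check that it holds.

Call:
drive_tool(
  targets=[
    [10, [0, 0, 0], [0, 0, 0]],
    [10, [0, 0, 0], [0, 0, 0]],
    [10, [0, 0, 0], [0, 0, 0]],
    [10, [-1, 0, 0], [0, 0, 0]],
    [10, [-2, 0, 0], [0, 0, 0]],
    [10, [-3, 0, 0], [0, 0, 0]],
    [10, [-3, 0, 0], [0, 0, 0]],
    [10, [-3, 0, 0], [0, 0, 0]],
  ],
  grip_force=25,
)

```text
time_s: 6.38
tcp_pos: [418.5, 396.2, 112.6]
eef_rot: [-0.005, 0.99, 0.144, 0.004]
wrist_force: [5.7, 0.2, -3.7]
grip_width: 27.9
```

Call:
drive_tool(
  targets=[
    [10, [-3, 1, 0], [0, 0, 0]],
    [10, [-6, 1.5, 1], [0, 0, 0]],
    [10, [-9, 2, 1.5], [0, 0, 0]],
    [10, [-12, 3, 2], [0, 0, 0]],
    [10, [-15, 3.5, 2.5], [0, 0, 0]],
    [10, [-17, 4, 3], [0, 0, 0]],
    [10, [-17, 4, 3], [0, 0, 0]],
    [10, [-17, 4, 3], [0, 0, 0]],
  ],
)

```text
time_s: 7.05
tcp_pos: [407.8, 389.2, 110.6]
eef_rot: [-0.007, 0.989, 0.144, 0.008]
wrist_force: [8.6, 2.1, -2.0]
grip_width: 27.9
```

```bash
cat > lev.py <<'E'
from fit import *
off=knob(P[3])-np.array([419.72,397.14,112.67])
def state():
    s,p,R=tool(); k=p+off
    c,sn=np.cos(P[2]),np.sin(P[2]); d=k-[P[0],P[1],0]
    l=np.array([c*d[0]+sn*d[1],-sn*d[0]+c*d[1],d[2]])
    o=-122-l[0]; r=np.hypot(l[1],l[2]-78); q=np.arctan2(-l[1],l[2]-78)
    f=s["wrist_force"]; fl=np.array([c*f[0]+sn*f[1],-sn*f[0]+c*f[1],f[2]])
    print("t",round(s["time_s"],2),"q %.3f pull(x) %.3f r %.1f"%(q,np.arcsin((o)/139)-np.arctan2(33,135),r),"local",l.round(1),"F local",fl.round(1),"w",round(s["grip_width"],1))
    return s,p,R
def to(*qp):
    s,p,R=tool(); return [R.inv().apply(knob(q,pl)-off-p).round(1).tolist() for q,pl in qp]
E
python3 -c "
from lev import *
s,p,R=state(); print(R.as_matrix()[:,0]); print(to((P[3],.13),(-.85,.13),(-.75,.13),(-.65,.13),(-.55,.13),(-.45,.13)))"
```

```text
t 7.05 q -0.948 pull(x) 0.103 r 130.5 local [-168.7  106.   154.2] F local [ 8.8 -0.5 -2. ] w 27.9
[0.958 0.285 0.018]
[[-3.5, 0.4, 1.0], [-3.2, 8.5, -9.5], [-2.9, 17.5, -18.9], [-2.7, 27.3, -27.4], [-2.4, 37.9, -34.8], [-2.2, 49.2, -41.1]]
```

Call:
drive_tool(
  targets=[
    [10, [-3, 0, 0.5], [0, 0, 0]],
    [10, [-5, 0.5, 1], [0, 0, 0]],
    [10, [-7, 0.5, 1], [0, 0, 0]],
    [10, [-7, 0.5, 1], [0, 0, 0]],
  ],
  grip_force=30,
)

```text
time_s: 7.38
tcp_pos: [405.4, 387.3, 110.3]
eef_rot: [-0.008, 0.99, 0.143, 0.012]
wrist_force: [7.3, 1.4, -1.9]
grip_width: 27.3
```

```bash
python3 -c "
from lev import *
s,p,R=state(); print(to((P[3],.14),(-.9,.14),(-.8,.14),(-.7,.14),(-.6,.14),(-.5,.14)))"
```

```text
t 7.38 q -0.944 pull(x) 0.125 r 129.5 local [-171.6  104.9  153.9] F local [ 7.4 -0.8 -1.9] w 27.3
[[-2.0, -0.3, 1.1], [-1.8, 3.7, -4.4], [-1.4, 12.1, -14.2], [-1.1, 21.4, -23.1], [-0.7, 31.6, -31.0], [-0.4, 42.5, -37.9]]
```

Call:
drive_tool(
  targets=[
    [10, [-4, 2, -2], [0, 0, 0]],
    [10, [-5, 4, -4.5], [0, 0, 0]],
    [10, [-5, 8, -9], [0, 0, 0]],
    [10, [-5, 12, -14], [0, 0, 0]],
    [10, [-4.5, 17, -19], [0, 0, 0]],
    [10, [-4, 21, -23], [0, 0, 0]],
    [10, [-4, 27, -27], [0, 0, 0]],
    [10, [-4, 32, -31], [0, 0, 0]],
    [10, [-4, 37, -34], [0, 0, 0]],
    [10, [-4, 42, -38], [0, 0, 0]],
  ],
)

```text
time_s: 8.22
tcp_pos: [414.8, 350.1, 149.1]
eef_rot: [-0.013, 0.99, 0.143, 0.015]
wrist_force: [5.5, 5.7, -3.6]
grip_width: 27.6
```

```bash
python3 -c "
from lev import *
s,p,R=state(); print(to(*[(q,.14) for q in (-.4,-.3,-.2,-.1,0,.1)]))"
```

```text
t 8.22 q -0.526 pull(x) 0.141 r 132.6 local [-173.7   66.5  192.7] F local [ 7.   3.8 -3.6] w 27.6
[[0.5, 16.2, -4.5], [0.8, 28.2, -9.2], [1.1, 40.6, -12.6], [1.3, 53.3, -14.8], [1.5, 66.2, -15.7], [1.7, 79.1, -15.3]]
```

Call:
drive_tool(
  targets=[
    [10, [-2.5, 5, -2], [0, 0, 0]],
    [10, [-2.5, 11, -3], [0, 0, 0]],
    [10, [-2.5, 17, -5], [0, 0, 0]],
    [10, [-2, 23, -7], [0, 0, 0]],
    [10, [-2, 29, -9], [0, 0, 0]],
    [10, [-2, 36, -11], [0, 0, 0]],
    [10, [-2, 43, -13], [0, 0, 0]],
    [10, [-2, 50, -14], [0, 0, 0]],
    [10, [-2, 57, -15], [0, 0, 0]],
    [10, [-2, 62, -15.5], [0, 0, 0]],
  ],
)

```text
time_s: 9.05
tcp_pos: [430.9, 300.4, 168.6]
eef_rot: [-0.022, 0.989, 0.145, 0.02]
wrist_force: [-0.9, 9.3, 11.5]
grip_width: 27.5
```

```bash
python3 -c "
from lev import *
s,p,R=state(); print(to(*[(q,.14) for q in (0,.1,.2,.25,.3,.35)]))"
```

```text
t 9.05 q -0.106 pull(x) 0.135 r 135.0 local [-172.9   14.3  212.2] F local [ 1.9  9.1 11.5] w 27.5
[[-0.7, 14.5, 4.6], [-0.6, 27.4, 4.7], [-0.5, 40.2, 6.2], [-0.5, 46.6, 7.4], [-0.6, 52.8, 8.9], [-0.6, 59.0, 10.7]]
```

```bash
python3 -c "
import numpy as np
from scipy.optimize import least_squares
A=np.array([(104.9,153.9),(66.5,192.7),(14.3,212.2)])
for r in (128,129.5,131):
  f=least_squares(lambda c:np.hypot(*(A-c).T)-r,[0,78]); d=A-f.x; print(r,f.x,f.fun,np.arctan2(-d[:,0],d[:,1]))
f=least_squares(lambda c:np.hypot(*(A-c[:2]).T)-c[2],[0,78,130]); print(f.x)
"
```

```text
128 [-3.24027569 85.39481623] [ 0.01280963 -0.02301567  0.0125615 ] [-1.00611908 -0.57632219 -0.13745237]
129.5 [-4.1020247  84.05338122] [-0.039614    0.07134585 -0.03884591] [-1.00092802 -0.57625695 -0.14262628]
131 [-4.9626054  82.71376889] [-0.09059787  0.16354297 -0.08883923] [-0.99585874 -0.57619339 -0.14767878]
[ -3.44872626  85.07033277 128.36264867]
```

```bash
cat >> lev.py <<'E'
off=off-np.array([4*np.sin(P[2]),-4*np.cos(P[2]),6])
def turn():
    s,p,R=tool(); return (R.inv()*Ro.from_quat([.9895,.1445,0,0])).as_rotvec().round(3)
E
python3 -c "
from lev import *
s,p,R=state(); print(turn(),to(*[(q,.14) for q in (-.1,0,.1,.2,.25,.3,.35)]))"
```

```text
t 9.05 q -0.142 pull(x) 0.135 r 129.5 local [-172.9   18.3  206.2] F local [ 1.9  9.1 11.5] w 27.5
[-0.038 -0.046  0.001] [[-0.5, 5.4, -0.4], [-0.4, 18.3, -1.6], [-0.3, 31.2, -1.4], [-0.2, 44.0, 0.0], [-0.2, 50.3, 1.2], [-0.2, 56.6, 2.8], [-0.3, 62.8, 4.6]]
```

Call:
drive_tool(
  targets=[
    [10, [-2, 5, -1], [0, -0.01, 0]],
    [10, [-3, 11, -1.5], [-0.01, -0.02, 0]],
    [10, [-4, 17, -1.5], [-0.01, -0.03, 0]],
    [10, [-4, 23, -1.5], [-0.02, -0.04, 0]],
    [10, [-4, 29, -1.5], [-0.03, -0.046, 0]],
    [10, [-4, 34, -1], [-0.038, -0.046, 0]],
    [10, [-4, 39, 0], [-0.038, -0.046, 0]],
    [10, [-4, 44, 0.5], [-0.038, -0.046, 0]],
    [10, [-4, 48, 1], [-0.038, -0.046, 0]],
    [10, [-4, 50, 1.5], [-0.038, -0.046, 0]],
  ],
)

```text
time_s: 9.88
tcp_pos: [444.2, 259.0, 168.5]
eef_rot: [-0.006, 0.989, 0.146, 0.006]
wrist_force: [2.5, 7.2, 8.2]
grip_width: 27.6
```

```bash
python3 -c "
from lev import *
s,p,R=state(); print(turn(),to(*[(q,.14) for q in (.2,.25,.3,.35)]),to((.3,.09),(.3,.07),(.3,.04),(.3,0)))"
```

```text
t 9.88 q 0.194 pull(x) 0.132 r 130.6 local [-172.5  -25.2  206.1] F local [4.5 6.1 8.2] w 27.6
[-0.011 -0.013  0.003] [[-1.0, 0.5, 1.6], [-1.0, 6.8, 3.0], [-1.0, 13.0, 4.7], [-0.9, 19.2, 6.7]] [[5.6, 13.7, 2.5], [8.2, 13.9, 1.6], [12.2, 14.2, 0.5], [17.6, 14.6, -0.8]]
```

Call:
drive_tool(
  targets=[
    [10, [-2, 5, 2.5], [0, 0, 0]],
    [10, [-2, 10, 3.5], [0, 0, 0]],
    [10, [-2, 14, 4.5], [0, 0, 0]],
    [10, [0, 15, 4], [0, 0, 0]],
    [10, [2, 15, 3.5], [0, 0, 0]],
    [10, [2, 15, 3.5], [0, 0, 0]],
  ],
)

```text
time_s: 10.38
tcp_pos: [452.6, 251.0, 168.3]
eef_rot: [-0.011, 0.989, 0.146, 0.01]
wrist_force: [1.0, 2.6, 8.3]
grip_width: 27.7
```

```bash
python3 -c "
from lev import *
s,p,R=state(); print(turn(),to((.3,.1),(.3,.09),(.3,.07),(.3,.04),(.3,0)))
t=capture('top');cv2.imwrite('pics/t2.png',cv2.resize(t[200:300,200:330,::-1],None,fx=6,fy=6,interpolation=cv2.INTER_CUBIC))"
```

```text
t 10.38 q 0.269 pull(x) 0.089 r 132.7 local [-166.9  -35.3  205.9] F local [1.8 2.2 8.3] w 27.7
[-0.019 -0.022  0.004] [[-1.5, 3.5, 2.7], [-0.1, 3.6, 2.3], [2.5, 3.8, 1.5], [6.5, 4.1, 0.4], [11.9, 4.5, -0.8]]
```

View pics/t2.png

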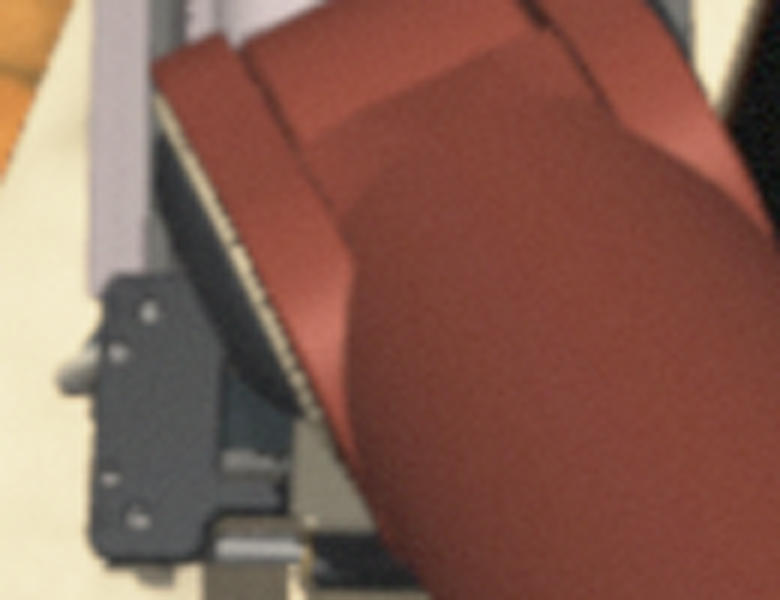

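The arm hides the sector and the red dot in the top view (the gripper plate is at crop (160,420)). I'll find the notch by feel instead, easing the pin in gently and watching the travel and force.

Call:
drive_tool(
  targets=[
    [10, [1, 3, 0], [0, 0, 0]],
    [10, [2, 4, 0], [0, 0, 0]],
    [10, [3, 4, 0], [0, 0, 0]],
    [10, [4, 4, 0], [0, 0, 0]],
    [10, [4, 4, 0], [0, 0, 0]],
  ],
)

```text
time_s: 10.85
tcp_pos: [456.3, 250.6, 169.3]
eef_rot: [-0.013, 0.989, 0.147, 0.009]
wrist_force: [-0.6, 2.8, 6.1]
grip_width: 27.9
```

```bash
python3 -c "
from lev import *
s,p,R=state(); print(turn(),to((.3,.07),(.3,.04),(.3,0)))"
```

```text
t 10.85 q 0.278 pull(x) 0.063 r 134.1 local [-163.4  -36.8  206.9] F local [0.2 2.9 6.1] w 27.9
[-0.022 -0.022  0.005] [[-1.0, 2.3, 2.4], [3.1, 2.7, 1.3], [8.5, 3.0, 0.1]]
```

Call:
drive_tool(
  targets=[
    [10, [0.5, 2, 0], [0, 0, 0]],
    [10, [0.5, 3, 0], [0, 0, 0]],
    [10, [0.5, 4, 0.5], [0, 0, 0]],
    [10, [0.5, 5, 0.5], [0, 0, 0]],
    [10, [0.5, 5, 0.5], [0, 0, 0]],
  ],
)

```text
time_s: 11.27
tcp_pos: [459.2, 247.6, 169.1]
eef_rot: [-0.014, 0.989, 0.147, 0.011]
wrist_force: [2.9, 5.1, 0.4]
grip_width: 27.1
```

```bash
python3 -c "
from lev import *
s,p,R=state(); print(turn())"
```

```text
t 11.27 q 0.305 pull(x) 0.049 r 135.0 local [-161.6  -40.6  206.7] F local [4.3 4.  0.4] w 27.1
[-0.025 -0.025  0.005]
```

The pull has dropped and the spring load is back on the tool (Fx 4.3 N), so the pin is entering a notch at about 0.305. Easing it in.

Call:
drive_tool(
  targets=[
    [10, [1, 1, 0], [0, 0, 0]],
    [10, [1.5, 1, 0], [0, 0, 0]],
    [10, [2, 1, 0], [0, 0, 0]],
    [10, [2.5, 1, 0], [0, 0, 0]],
    [10, [3, 1, 0], [0, 0, 0]],
    [10, [3, 1, 0], [0, 0, 0]],
  ],
)

```text
time_s: 11.77
tcp_pos: [462.5, 246.9, 169.3]
eef_rot: [-0.014, 0.989, 0.147, 0.011]
wrist_force: [2.1, 2.2, 3.8]
grip_width: 27.4
```

```bash
python3 -c "
from lev import *
s,p,R=state(); print(turn())"
```

```text
t 11.77 q 0.316 pull(x) 0.027 r 135.6 local [-158.6  -42.2  206.9] F local [2.6 1.5 3.8] w 27.4
[-0.024 -0.025  0.004]
```

Call:
drive_tool(
  targets=[
    [10, [0.5, 0.5, 0], [0, 0, 0]],
    [10, [1, 0.5, 0], [0, 0, 0]],
    [10, [1.5, 0.5, 0], [0, 0, 0]],
    [10, [2, 0.5, 0], [0, 0, 0]],
    [10, [2.5, 0.5, 0], [0, 0, 0]],
    [10, [3, 0.5, 0], [0, 0, 0]],
    [10, [3, 0.5, 0], [0, 0, 0]],
  ],
)

```text
time_s: 12.35
tcp_pos: [465.6, 246.2, 169.5]
eef_rot: [-0.013, 0.989, 0.146, 0.01]
wrist_force: [-0.2, 0.3, 4.8]
grip_width: 28.0
```

```bash
python3 -c "
from lev import *
s,p,R=state(); print(turn())"
```

```text
t 12.35 q 0.327 pull(x) 0.006 r 136.3 local [-155.9  -43.7  207.1] F local [-0.1  0.4  4.8] w 28.0
[-0.022 -0.024  0.004]
```

Call:
drive_tool(
  targets=[
    [10, [0.5, 0, 0], [0, 0, 0]],
    [10, [1, 0, 0], [0, 0, 0]],
    [10, [1.5, 0, 0], [0, 0, 0]],
    [10, [2, 0, 0], [0, 0, 0]],
    [10, [2, 0, 0], [0, 0, 0]],
  ],
)

```text
time_s: 12.77
tcp_pos: [467.4, 245.9, 169.6]
eef_rot: [-0.012, 0.989, 0.146, 0.01]
wrist_force: [0.4, 2.1, 4.8]
grip_width: 27.5
```

```bash
python3 -c "
from lev import *
s,p,R=state()"
```

```text
t 12.77 q 0.333 pull(x) -0.006 r 136.7 local [-154.2  -44.6  207.2] F local [1.  1.9 4.8] w 27.5
```

Call:
drive_tool(
  targets=[
    [10, [0.5, 0, 0], [0, 0, 0]],
    [10, [1, 0, 0], [0, 0, 0]],
    [10, [1.5, 0, 0], [0, 0, 0]],
    [10, [2, 0, 0], [0, 0, 0]],
    [10, [2, 0, 0], [0, 0, 0]],
  ],
)

```text
time_s: 13.18
tcp_pos: [468.2, 245.2, 169.4]
eef_rot: [-0.011, 0.989, 0.146, 0.008]
wrist_force: [-1.6, -0.7, 6.4]
grip_width: 27.8
```

```bash
python3 -c "
from lev import *
s,p,R=state()"
```

```text
t 13.18 q 0.339 pull(x) -0.010 r 136.8 local [-153.7  -45.5  207. ] F local [-1.7 -0.2  6.4] w 27.8
```

Call:
drive_tool(
  targets=[
    [10, [0, 1, 0], [0, 0, 0]],
    [10, [0, 2, 0], [0, 0, 0]],
    [10, [0, 3, 0], [0, 0, 0]],
    [10, [0, 3, 0], [0, 0, 0]],
  ],
)

```text
time_s: 13.52
tcp_pos: [468.2, 244.3, 169.1]
eef_rot: [-0.012, 0.989, 0.147, 0.008]
wrist_force: [-0.5, 5.8, 2.2]
grip_width: 27.5
```

```bash
python3 -c "
from lev import *
s,p,R=state()"
```

```text
t 13.52 q 0.345 pull(x) -0.008 r 136.8 local [-154.   -46.3  206.7] F local [1.2 5.7 2.2] w 27.5
```

Call:
drive_tool(
  targets=[
    [10, [0, -2, 0], [0, 0, 0]],
    [10, [0, -4, 0], [0, 0, 0]],
    [10, [0, -5, 0], [0, 0, 0]],
    [10, [0, -5, 0], [0, 0, 0]],
  ],
)

```text
time_s: 13.85
tcp_pos: [467.5, 245.2, 169.3]
eef_rot: [-0.009, 0.989, 0.145, 0.008]
wrist_force: [1.1, -3.3, 7.7]
grip_width: 27.2
```

```bash
python3 -c "
from lev import *
s,p,R=state()"
```

```text
t 13.85 q 0.338 pull(x) -0.005 r 136.6 local [-154.3  -45.3  206.9] F local [ 0.  -3.5  7.7] w 27.2
```

The knob is held sideways both ways: 3–5 mm commanded moved it only about 1 mm. Travel from tooth to home was 0.073 rad. I'll release slowly and retreat upward.

Call:
drive_tool(
  targets=[
    [20, [1, 0, 0], [0, 0, 0]],
    [32, [1, 0, 0], [0, 0, 0]],
    [36, [1, 0, 0], [0, 0, 0]],
    [40, [1, 0, 0], [0, 0, 0]],
    [50, [1, 0, 0], [0, 0, 0]],
    [60, [0, 0, 0], [0, 0, 0]],
    [70, [0, 0, 0], [0, 0, 0]],
    [70, [0, 0, 0], [0, 0, 0]],
    [70, [0, 0, 0], [0, 0, 0]],
  ],
)

```text
time_s: 14.6
tcp_pos: [467.5, 245.0, 169.2]
eef_rot: [-0.009, 0.989, 0.145, 0.008]
wrist_force: [0.2, 0.0, 0.2]
grip_width: 63.5
```

```bash
python3 -c "
from lev import *
s,p,R=state(); print(turn())"
```

```text
t 14.6 q 0.339 pull(x) -0.004 r 136.6 local [-154.4  -45.5  206.8] F local [ 0.2 -0.1  0.2] w 63.5
[-0.016 -0.018  0.002]
```

Call:
drive_tool(
  targets=[
    [70, [0, 0, -15], [0, 0, 0]],
    [70, [0, 0, -40], [0, 0, 0]],
    [70, [0, 0, -75], [0, 0, 0]],
    [70, [0, 0, -110], [0, 0, 0]],
    [70, [0, 0, -145], [0, 0, 0]],
    [70, [-5, 20, -175], [0, 0, 0]],
    [70, [-15, 55, -180], [0, 0, 0]],
    [70, [-25, 90, -180], [0, 0, 0]],
    [70, [-35, 125, -180], [0, 0, 0]],
    [70, [-45, 160, -180], [0, 0, 0]],
  ],
)

```text
time_s: 15.43
tcp_pos: [467.9, 73.7, 346.2]
eef_rot: [-0.009, 0.989, 0.146, 0.008]
wrist_force: [1.2, -0.1, -0.8]
grip_width: 65.0
```

Call:
drive_tool(
  targets=[
    [70, [-10, 38, 0], [0, 0, 0]],
    [70, [-20, 76, 0], [0, 0, 0]],
    [70, [-25, 110, 0], [0, 0, 0]],
    [70, [-25, 110, 0], [0, 0, 0]],
    [70, [-25, 110, 0], [0, 0, 0]],
  ],
)

```text
time_s: 15.85
tcp_pos: [475.5, -41.2, 343.8]
eef_rot: [-0.009, 0.99, 0.143, 0.008]
wrist_force: [-0.1, 0.0, -0.0]
grip_width: 65.0
```

```bash
python3 -c "
from lev import *
s,p,R=tool(); print(p,s['time_s'],s['wrist_force'])
t=capture('top');u=capture('side')
cv2.imwrite('pics/t3.png',np.hstack([cv2.resize(t[225:345,170:330,::-1],None,fx=3,fy=3,interpolation=cv2.INTER_CUBIC),cv2.resize(u[230:350,300:400,::-1],None,fx=3,fy=3,interpolation=cv2.INTER_CUBIC)]))"
```

```text
[475.521 -41.181 343.766] 15.85 [-0.066  0.018 -0.022]
```

View pics/t3.png

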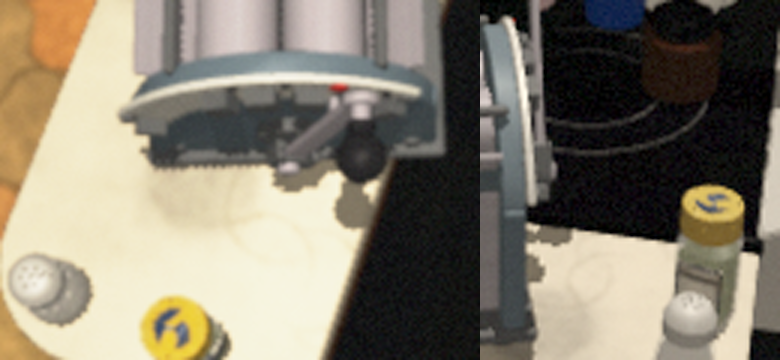

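The lever now stands to the right. Its bar runs from crop (290,162) to (358,100) beside the red dot at (340,87), the knob is at (361,160), and the shaker and spice jar haven't moved. A last numeric check on which notch it is and how deep the pin sits:

```bash
python3 -c "
from fit import *
t=capture('top')
m=cv2.inRange(t[268:290,280:300],(0,0,0),(60,60,60)); k,l,S,c=cv2.connectedComponentsWithStats(m); i=1+S[1:,4].argmax(); u=c[i]+[280,268]; print('knob px',u,S[i])
for q in (.04,.28,.34,.4,.64): print(q,proj('top',knob(q,0)),proj('top',knob(q,.07)))
r=least_squares(lambda x:proj('top',knob(x[0],x[1]))-u,[.3,0]).x; print('q,pull',r)
a=cv2.imread('pics/top0.png').astype(int);b=t[:,:,::-1].astype(int);d=abs(a-b).sum(2)
for n,(x,y) in dict(salt=(184,320),spice=(230,336),brown=(395,360),bottle=(440,272)).items(): print(n,d[y-15:y+15,x-15:x+15].mean())
s=ctrl.observe();print(s['time_s'],abs(s['qd']).max())
"
```

```text
knob px [290.113 275.683] [  1   0  19  18 240]
0.04 [262.188 278.943] [262.075 284.874]
0.28 [281.816 279.807] [281.326 285.688]
0.34 [286.562 280.19 ] [285.982 286.047]
0.4 [291.196 280.635] [290.529 286.465]
0.64 [308.185 282.976] [307.21  288.664]
q,pull [ 0.38  -0.057]
salt 12.894444444444444
spice 4.671111111111111
brown 24.104444444444443
bottle 98.92111111111112
16.0 0.012390318152753963
```

```bash
python3 -c "
from fit import *
b=capture('side')[:,:,::-1].astype(int);a=cv2.imread('pics/side0.png').astype(int)
for n,(x0,y0,x1,y1) in dict(bottle_neck=(303,143,322,170),label=(300,190,328,235),brown=(350,225,385,266),salt=(355,325,380,375),spice=(364,290,390,330)).items():
    A=a[y0:y1,x0:x1].astype(np.float32).mean(2);B=b[y0:y1,x0:x1].astype(np.float32).mean(2); print(n,abs(A-B).mean(),cv2.phaseCorrelate(A,B))
"
```

```text
bottle_neck 3.6835606 ((-0.1345232049795495, 0.2465151432297148), 0.9505642414093017)
label 8.071428 ((0.17360389122192288, 0.7500281600679521), 0.7931454730033874)
brown 5.6901274 ((-0.16214240683265402, 0.48469316799912576), 0.9460711972213086)
salt 4.280534 ((0.2837683684250809, 0.06754678841622308), 1.01252572889328)
spice 2.441987 ((0.489089371630433, -0.019751952001708872), 1.0125743525999564)
```

Nothing has been disturbed, so I'm handing in.

```bash
python3 -c "
from workcell import order
print(order.close_job())"
```

```text
the job is handed in; nothing more can be done
None
```

The lever is set in the red-marked notch with its pin home, as far as my checks show, and the job is handed in at about 16 s. No verdict was reported.

I gripped the black knob from above and drew the lever out to about 0.13 rad. I then swung it across, rested the pin on a tooth at about 0.28 rad and slid it until the pin dropped into a notch at about 0.31–0.34. I eased it in slowly, let go once it was home and backed the arm away.

**Final checks**
- **Depth:** The travel from the tooth to home was 0.073 rad. After that, pushing further met resistance.
- **Held sideways:** Pushing the knob 3–5 mm to either side moved it only about 1 mm.
- **Right notch:** The last picture shows the lever beside the red dot, and the knob's position there gives a swing of about 0.35–0.38. The neighbouring notches are 0.3 away on either side.
- **Forces:** The largest wrist force I read was about 15 N. It was near zero after release.
- **Other objects:** The jars, shaker and bottle shifted by less than 1 pixel in the side view.

**What disagreed**
- **Gripper height:** The fingers looked about 26 mm higher in the side camera than the reported tool position, so I set the grip height from the picture.
- **Pivot position:** It felt about 4–6 mm off my camera estimate, which leaves the swing angles uncertain by about 0.04 rad.
- **Final pull from the picture:** It came out at −0.06 rad, which is impossible. The knob outline I measured was cut off, so I relied on the feel checks for depth.
- **Bottle in the top view:** The arm hid it there, so I checked it only from the side.

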